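# Space a drying plate above a plaster cast

## Robot

A 6-joint arm with a two-finger parallel gripper is mounted at the origin on a cart in front of the work surface, level with it; the furniture and walls round the work are solid. World frame = base frame: x ahead of the robot, y to its left, z up, the work surface at z = 0. Lengths are in m, angles in rad, forces in N, time in s.
With the tool pointing down it reaches from about 0.3 to 1 m from the base axis. Payload 5.1 kg.
Tool frame: the origin (TCP) lies on the centre line of the jaws, within the pads' length; the fingertips stand 25 mm ahead of it and the grasp point (between the pads) lies 6 mm ahead of it (env.tcp_to_tips is the z of the fingertips in the tool frame, in m); z points along the fingers, y is the direction in which the jaws open and shut (so a half turn about z gives the same grasp; the last joint's range is limited). The gripper opens to 95 mm and grips with 3 to 60 N. Pads are 20 mm wide; open, the fingers measure 119 mm over their backs; the gripper's body (75 mm by 180 mm) begins 59 mm behind the grasp point.
Start: joints at [-1.353, 0.124, 1.65, -0, 1.367, -0.083], TCP at [0.193, -0.621, 0.24] pointing down, gripper open.
Joint ranges: [-2.61, 2.61], [-1.02, 2.33], [0.03, 2.71], [-1.35, 4.49], [0.32, 2.68], [-2.91, 2.91]. Speed limits (rad/s): [2.57, 2.57, 3.14, 3.14, 3.14, 3.14].

## Interface

Orientations are given as a unit quaternion [x, y, z, w].
In Python, from bench import env, imaging, finish_job gives the robot as it stands. The module is installed in compiled form; this text tells all that it offers.
- The arm moves only by the tool drive_tool, never from a script. Its argument "plan" is a list that holds one entry, the list of rows, each a list of 5 numbers: the shift along the tool's x, y, z in cm, then the turn about the tool's z in rad, then the finger opening in cm, from 0 to 9.51. A call has 1 to 12 rows; each row is the pose to reach, as a shift and turn from the pose commanded when the call began, along the tool's axes at that moment; what a row does not reach only later rows make up. A row lasts 1/8 s, in which the tool goes at most 62.5 mm and 10.7 degrees, less where a joint would pass 70% of its speed; a pose out of reach is approached as far as the arm can. A call with a gripper value outside its range is refused whole. The fingers move at their own pace and stop on an object; "squeeze" is the grip in N (left out, the last holds). Time passes only in rows, so rows that repeat a pose let the fingers close. It gives the time, the measured TCP pose, the force and the opening at its end, in the units of the state.
- env.read_state(): the state, without advancing time (a new reading comes with each control period).
- imaging.grab_frame(name): name is "scene" or "top"; returns a dict with "frame" (384x512x3 uint8, red, green, blue), "fx", "fy", "cx", "cy" (pixels), "dist_coeffs" ([k1, k2, p1, p2, k3] as OpenCV has them; the pictures are not rectified), "extrinsics" (4x4, takes a point from camera to world coordinates). Camera axes: x right, y down, z forward; pixel columns grow to the right and rows downward; lengths in m; the calibration is good to about 2 mm. A picture is of the moment at which its call begins. There is no depth.
- finish_job(): hands the job in, once; it reports no verdict.
The state is a dict: "clock": time; "joints": joint angles; "joint_vel": joint speeds; "joint_torque": joint torques, N m; "ee_pos": TCP position; "orientation": TCP orientation; "contact_force": force on the tool from outside, world axes, zero at the start; "wrist_torque": the same for the moment, N m; "opening": finger opening in m.
Only numpy, scipy, OpenCV 4.12 (cv2) and the standard library are available. Lean on these libraries where they do the work, as an engineer would, in place of code of your own. Each camera call takes 0.05 s, during which the arm holds its last target.

## Task

The plaster cast drying in the steel tray needs a second layer above it that rests clear of its teeth. Lay the loose spacer bar of matching thickness across the tray's bare end, bridging both long rims, parallel to the bar already lying across the other end. Then take the vented plate from the sloped rest by its grip and set it flat on both bars, lined up with the tray and centred over it, leaving the cast and the bar already there in place, and let go.

Things in the scene. Friction and masses are not known exactly. Their poses are not given: they have to be found in the camera images.
- tray: Shallow steel tray near the counter's front right, with one cast in it, 118 (x) x 208 (y) x 15 mm, fixed to the counter. Origin at the centre of its underside; y runs along its length. The tops of its rims are 15 mm above the origin, its floor 2 mm; the long rims lie at x = -59 to -47 and +47 to +59 mm. The end at -y is bare; across the end at +y lies the first bar. A bar is to go about 75 mm from the tray's centre, lengthwise along the tray's x.
- cast: White plaster dental cast standing in the middle of the tray, 53 x 68 x 29 mm, loose, turned any way. Origin at the centre of its underside, z up. Its top is 31 mm above the tray's underside.
- spacer_laid: The bar already lying across both rims near the tray's +y end: plain aluminium square tube with grey end plugs, 150 (x, its length) x 24 (y) x 24 (z) mm, 0.06 to 0.13 kg, loose. Origin at the centre of its underside.
- spacer_laid_mid (a point): Middle of the body of that bar, 12 mm above its underside.
- spacer_spare: The loose bar to be laid: the same square tube, 150 (x, its length) x 24 (y) x 24 (z) mm, lying flat on the counter, in front of the rest or behind the beige control box. Origin at the centre of its underside.
- spacer_spare_mid (a point): Middle of the body of the loose bar, 12 mm above its underside.
- flat_bar: A similar bar of only half the thickness, 150 (x, its length) x 24 (y) x 12 (z) mm, lying on the counter in the other of those two places; too low, not wanted. Origin at the centre of its underside.
- rest: White sloped rest (like a small lectern), about 125 x 200 mm, 70 mm high, fixed to the counter. Origin at the centre of its underside; low front at -x with a lip standing 10 mm above the slope; its slope rises towards +x at 26 degrees.
- plate: Vented aluminium plate, 120 (x) x 210 (y) x 8 mm, about 0.2 to 0.4 kg, lying loose on the rest, so tilted 26 degrees (its z leans to the rest's -x side), lower long edge against the lip. Origin at the centre of its underside, z through its top face. On top, a grey bar grip along y: 90 mm long, 12 mm thick (in x), from 30 to 46 mm above the underside, on two 10 mm legs at y = -38 and +38 mm, with open space under it.
- plate_grip (a point): Centre of the plate's bar grip, 38 mm above the plate's underside; axes as the plate's.

How it is judged:
By the outcome, as a careful person would: the job done as asked, in the order asked, and still so for the second after the job is handed in, with the robot touching nothing.
It also fails if it takes over 58 s, if anything falls off the work surface, if the arm or the gripper's body presses on something with over 40 N, if the wrist force passes 120 N, or if a joint passes its speed limit or range.

## Working session

There is one attempt and no reset: what is moved stays moved. The work goes in short steps, Python scripts to look and compute and a tool call to move; the robot and the scene stay as the last step left them, time stands still between calls to the robot, and variables do not carry over. Pictures are saved under pics/ and viewed, and the job is handed in when it is done.

Besides the shell and the picture viewer there is one more tool, called after "Call:" as a command line: name --argument value ..., lists and objects as JSON in quotes. drive_tool: Moves the arm, as the interface text tells. Its arguments: {"type":"object","properties":{"plan":{"type":"array"},"squeeze":{"type":"number"}},"required":["plan"]}

```bash
mkdir -p pics; cat > h.py <<'E'
import numpy as np, cv2
from bench import env, imaging
def grab(name,fn=None):
    f=imaging.grab_frame(name)
    if fn: cv2.imwrite('pics/'+fn, f['frame'][:,:,::-1])
    return f
def ray(f,uv):
    K=np.array([[f['fx'],0,f['cx']],[0,f['fy'],f['cy']],[0,0,1]],float)
    p=cv2.undistortPoints(np.array(uv,float).reshape(-1,1,2),K,np.array(f['dist_coeffs'],float)).reshape(-1,2)
    T=np.array(f['extrinsics']); d=np.c_[p,np.ones(len(p))]@T[:3,:3].T
    return T[:3,3],d
def onz(f,uv,z):
    o,d=ray(f,uv); s=(z-o[2])/d[:,2]; return o+d*s[:,None]
def proj(f,P):
    K=np.array([[f['fx'],0,f['cx']],[0,f['fy'],f['cy']],[0,0,1]],float)
    T=np.linalg.inv(np.array(f['extrinsics'])); r,_=cv2.Rodrigues(T[:3,:3])
    return cv2.projectPoints(np.array(P,float).reshape(-1,1,3),r,T[:3,3],K,np.array(f['dist_coeffs'],float))[0].reshape(-1,2)
E
python3 - <<'E'
from h import *
for n in ('scene','top'):
    f=grab(n,n+'0.png'); print(n,f['fx'],f['cx'],f['cy'],np.round(f['extrinsics'],3).tolist())
s=env.read_state(); print(s['clock'],s['ee_pos'],s['orientation'],s['opening'],s['contact_force'],env.tcp_to_tips)
E
```

```text
scene 374.4708809218085 252.45531287188496 189.43444588912504 [[-0.682, -0.45, 0.576, 0.003], [-0.731, 0.397, -0.556, 0.548], [0.022, -0.8, -0.6, 0.641], [0.0, 0.0, 0.0, 1.0]]
top 490.71370813462295 251.26557330319497 192.04762324706454 [[-0.017, -0.997, 0.07, 0.48], [-1.0, 0.018, 0.015, -0.013], [-0.016, -0.069, -0.997, 1.239], [0.0, 0.0, 0.0, 1.0]]
0.1 [ 0.19244013 -0.62028959  0.23850985] [ 9.88711735e-01  1.49827224e-01 -5.50987140e-05 -9.51418846e-04] 0.0946321884911744 [0.00725816 0.36853218 0.37394379] 0.025
```

View pics/scene0.png

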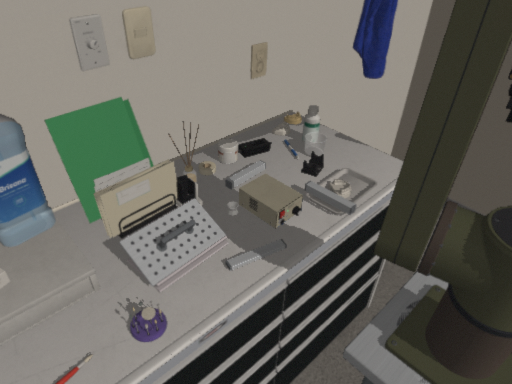

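View pics/top0.png

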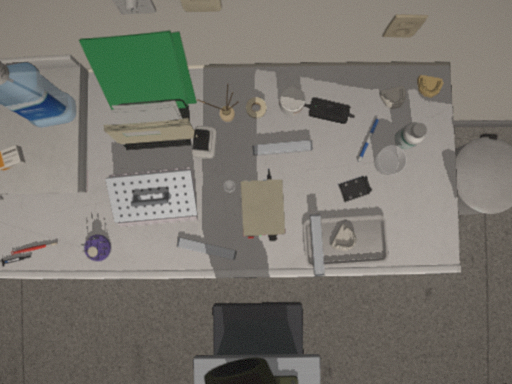

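```bash
python3 - <<'E'
import cv2
t=cv2.imread('pics/top0.png'); s=cv2.imread('pics/scene0.png')
def c(im,x0,y0,x1,y1,k,n): cv2.imwrite('pics/'+n,cv2.resize(im[y0:y1,x0:x1],None,fx=k,fy=k,interpolation=cv2.INTER_CUBIC))
c(t,90,130,250,270,5,'c1.png'); c(t,240,125,400,280,4,'c2.png')
c(s,110,180,300,290,4,'c3.png'); c(s,210,140,400,220,4,'c4.png')
E
```

```text
(no output)
```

View pics/c1.png

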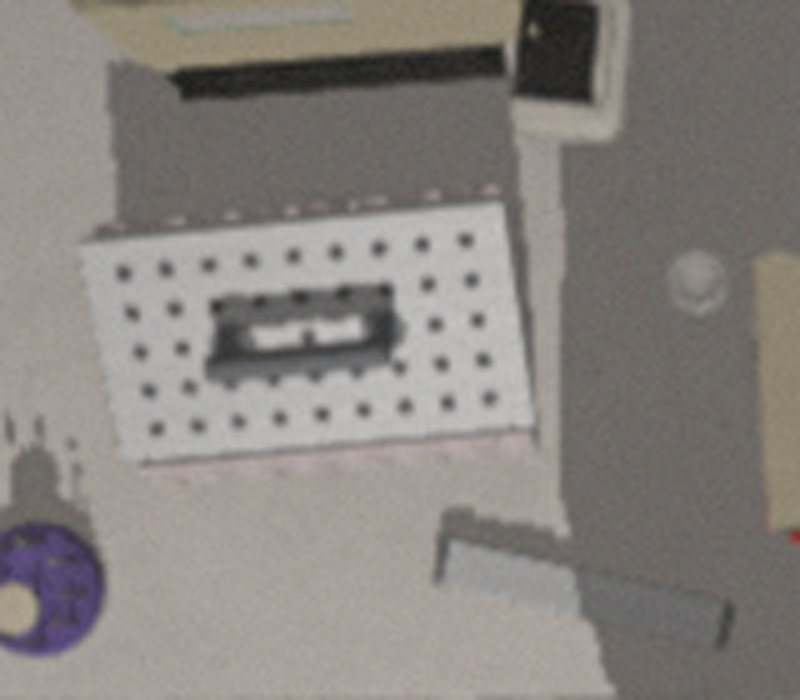

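View pics/c2.png

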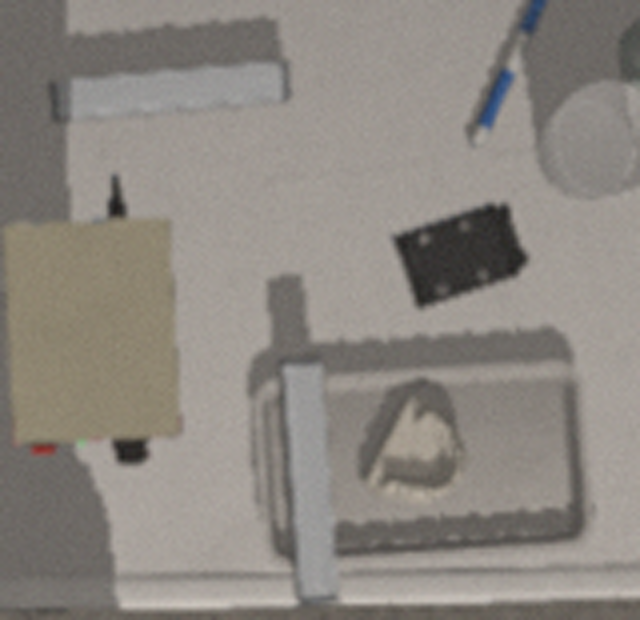

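View pics/c3.png

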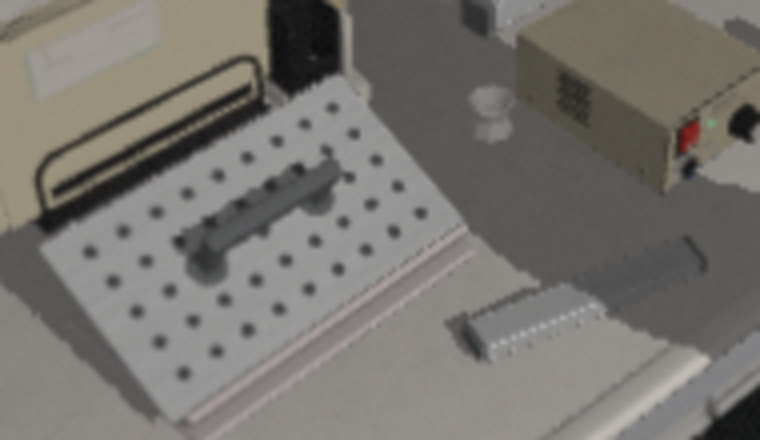

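View pics/c4.png

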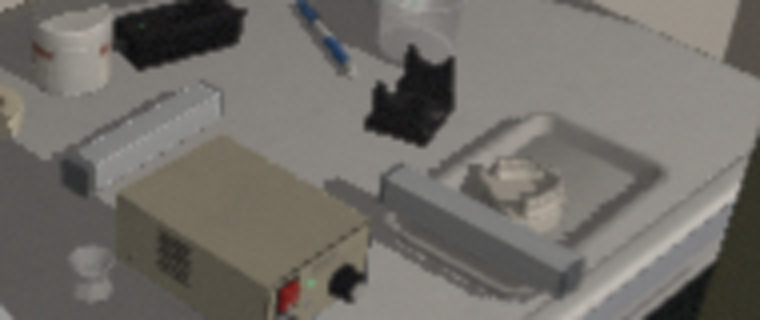

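```bash
python3 - <<'E'
import cv2, numpy as np
from h import *
fs=[imaging.grab_frame('top')['frame'].astype(float) for _ in range(6)]
t=np.mean(fs,0)[:,:,::-1]; np.save('top_avg.npy',t)
fs=[imaging.grab_frame('scene')['frame'].astype(float) for _ in range(4)]
s=np.mean(fs,0)[:,:,::-1]; np.save('scene_avg.npy',s)
def c(im,x0,y0,x1,y1,k,n):
    r=im[y0:y1,x0:x1]; r=np.clip((r-60)*1.6,0,255).astype(np.uint8)
    r=cv2.resize(r,None,fx=k,fy=k,interpolation=cv2.INTER_CUBIC)
    for x in range((x0+9)//10*10,x1,10): cv2.line(r,(int((x-x0+.5)*k),0),(int((x-x0+.5)*k),6),(0,0,255),1); cv2.putText(r,str(x),(int((x-x0+.5)*k)-10,16),0,.35,(0,0,255),1)
    for y in range((y0+9)//10*10,y1,10): cv2.line(r,(0,int((y-y0+.5)*k)),(6,int((y-y0+.5)*k)),(0,0,255),1); cv2.putText(r,str(y),(8,int((y-y0+.5)*k)+4),0,.35,(0,0,255),1)
    cv2.imwrite('pics/'+n,r)
c(t,298,208,393,280,8,'d1.png'); c(t,245,135,320,160,10,'d2.png'); c(s,300,160,390,220,8,'d3.png'); c(s,220,155,275,195,12,'d4.png')
E
```

```text
(no output)
```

View pics/d1.png

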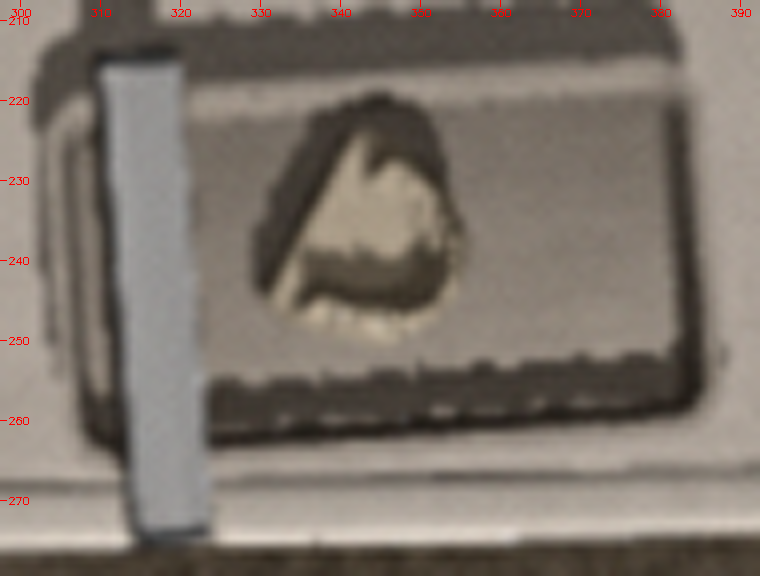

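View pics/d2.png

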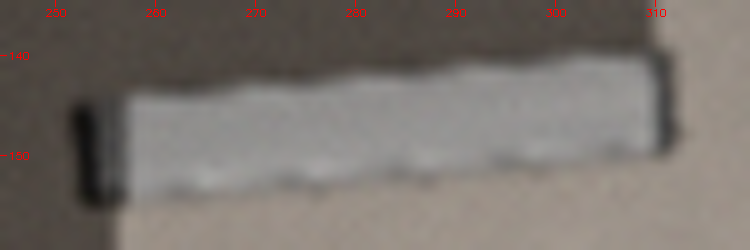

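View pics/d3.png

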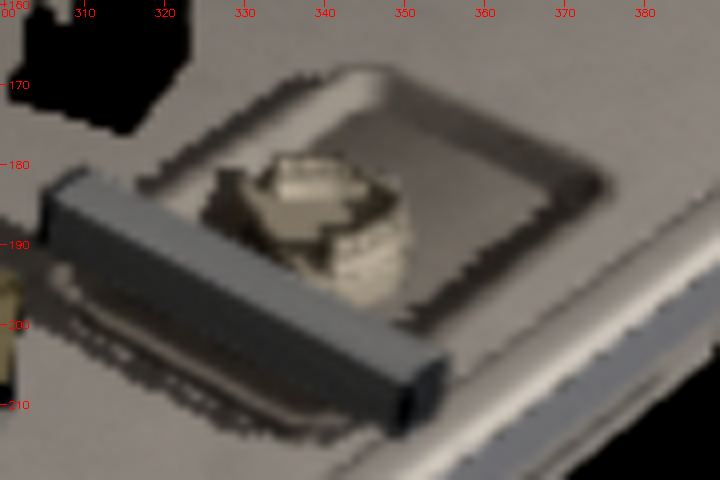

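View pics/d4.png

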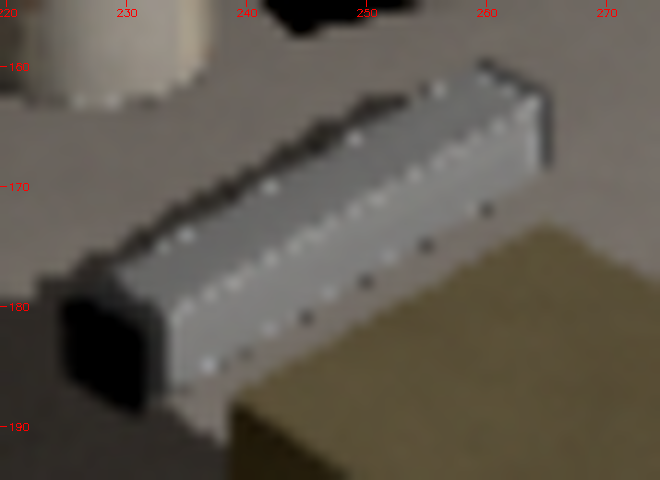

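```bash
python3 - <<'E'
from h import *
ft=grab('top'); fs=grab('scene')
t=np.load('top_avg.npy')
def q(a,x0,y0,k): return [(x/k+x0-.5,y/k+y0-.5) for x,y in a]
def rep(n,P):
    P=np.array(P);c=P.mean(0); print(n,'c',np.round(c,4),'sides',[round(float(np.linalg.norm(P[i]-P[(i+1)%4])),4) for i in range(4)],'yaw long axes',[round(float(np.degrees(np.arctan2(*(P[j]-P[i])[[1,0]]))),1) for i,j in ((0,1),(3,2),(0,3),(1,2))])
# spare top face: order TL TR BR BL
rep('spare top',onz(ft,q([(82,98),(668,50),(672,140),(88,195)],245,135,10),.024))
rep('spare scene',onz(fs,q([(48,280),(480,60),(545,95),(160,310)],220,155,12),.024))
rep('laid top',onz(ft,q([(100,62),(183,58),(210,530),(135,535)],298,208,8),.039))
rep('laid scene',onz(fs,q([(45,195),(85,170),(445,358),(405,382)],300,160,8),.039))
# tray outer via top
rep('tray out +x edge/-x inner', onz(ft,[(322,218.3),(380,214.5),(385,258),(308,262.5)],.015))
for n,u in (('px edge',[(322,218.3),(380,214.5)]),('right outer',[(387.5,252)]),('left outer',[(303.5,225),(305.5,252)])):
    print(n,np.round(onz(ft,u,.015),4).tolist())
# flat bar check using scene: front face heights
E
```

```text
spare top c [ 0.6769 -0.0748  0.024 ] sides [0.1472, 0.0228, 0.1466, 0.0245] yaw long axes [-86.3, -85.6, -177.5, -179.1]
spare scene c [ 0.6795 -0.0754  0.024 ] sides [0.1456, 0.0228, 0.1347, 0.0295] yaw long axes [-88.9, -87.0, -156.0, -177.6]
laid top c [ 0.4323 -0.1539  0.039 ] sides [0.0255, 0.1438, 0.0229, 0.1442] yaw long axes [-88.3, -87.4, -177.0, -178.0]
laid scene c [ 0.4321 -0.1511  0.039 ] sides [0.0219, 0.1451, 0.02, 0.1432] yaw long axes [-88.8, -94.4, -176.3, -177.2]
tray out +x edge/-x inner c [ 0.4451 -0.2365  0.015 ] sides [0.1464, 0.1092, 0.1932, 0.1152] yaw long axes [-87.4, -88.0, 161.1, -175.0]
px edge [[0.4962, -0.1704, 0.015], [0.5028, -0.3166, 0.015]]
right outer [[0.4088, -0.3329, 0.015]]
left outer [[0.4804, -0.1238, 0.015], [0.4133, -0.1274, 0.015]]
```

```bash
cat >> h.py <<'E'
from scipy.spatial.transform import Rotation as Ro
def go(x,y,z,yaw,ref=None):
    """ref: (pos,yawdeg) commanded; default measured"""
    s=env.read_state(); R=Ro.from_quat(s['orientation']).as_matrix(); p=np.array(s['ee_pos'])
    a=np.degrees(np.arctan2(R[1,0],R[0,0]))
    d=(np.array([x,y,z])-p)
    c,sn=np.cos(np.radians(a)),np.sin(np.radians(a))
    X=np.array([c,sn,0]);Y=np.array([sn,-c,0])
    print('t',round(s['clock'],2),'p',np.round(p,4),'yaw',round(a,2),'F',np.round(s['contact_force'],1),'op',round(s['opening'],4),'tilt',np.round(R[:,2],3))
    tw=(yaw-a+180)%360-180
    print('row cm',np.round([d@X*100,d@Y*100,-d[2]*100],2),'turn',round(-np.radians(tw),3),'joints',np.round(s['joints'],2))
E
python3 -c "
from h import *
go(.678,-.075,.15,94)"
```

```text
t 0.7 p [ 0.1926 -0.6208  0.2397] yaw 17.23 F [-0.5 -0.9  0.5] op 0.0952 tilt [ 0. -0. -1.]
row cm [ 62.53 -37.75   8.97] turn -1.34 joints [-1.35  0.12  1.65  0.    1.37 -0.08]
```

Call:
drive_tool --plan '[[[62.5,-37.8,2,-1.34,9.5],[62.5,-37.8,2,-1.34,5],[62.5,-37.8,2,-1.34,5],[62.5,-37.8,2,-1.34,5],[62.5,-37.8,2,-1.34,5],[62.5,-37.8,2,-1.34,5],[62.5,-37.8,2,-1.34,5],[62.5,-37.8,2,-1.34,5],[62.5,-37.8,2,-1.34,5],[62.5,-37.8,2,-1.34,5],[62.5,-37.8,9,-1.34,5],[62.5,-37.8,9,-1.34,5]]]' --squeeze 25

```text
clock: 2.2
ee_pos: [0.6773, -0.0751, 0.1516]
orientation: [0.682, 0.732, 0.001, 0.001]
contact_force: [0.3, -0.9, 0.6]
opening: 0.0499
```

```bash
python3 -c "
from h import *
go(.678,-.075,.029,94)
f=grab('top','e1.png');grab('scene','e1s.png')"
```

```text
t 2.2 p [ 0.6773 -0.0751  0.1516] yaw 94.04 F [ 0.3 -0.9  0.6] op 0.0499 tilt [ 0.002 -0.001 -1.   ]
row cm [1.000e-02 7.000e-02 1.226e+01] turn 0.001 joints [-0.19  0.25  1.65 -0.    1.23 -0.26]
```

View scene.

View pics/e1s.png

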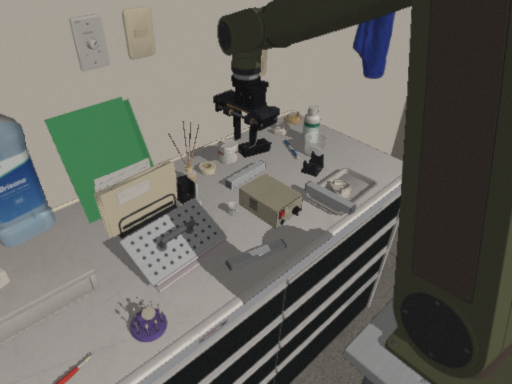

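Call:
drive_tool --plan '[[[0,0.1,6,0,5],[0,0.1,10,0,5],[0,0.1,12.2,0,5],[0,0.1,12.2,0,5],[0,0.1,12.2,0,0],[0,0.1,12.2,0,0],[0,0.1,12.2,0,0],[0,0.1,12.2,0,0],[0,0.1,12.2,0,0],[0,0.1,12.2,0,0]]]' --squeeze 25

```text
clock: 3.55
ee_pos: [0.6772, -0.0767, 0.0308]
orientation: [0.682, 0.731, 0.0, 0.0]
contact_force: [-1.7, -0.5, 5.9]
opening: 0.0236
```

Call:
drive_tool --plan '[[[0,0,-2,0,0],[0,0,-8,0,0],[0,0,-14,0,0],[0,0,-18,0,0],[0,0,-18,0,0]]]'

```text
clock: 4.18
ee_pos: [0.6792, -0.077, 0.2162]
orientation: [0.682, 0.731, 0.003, 0.004]
contact_force: [-0.1, -0.0, -1.6]
opening: 0.0235
```

```bash
python3 -c "
from h import *
go(.4405,-.3036,.15,2.5)
f=grab('top','e2.png');grab('scene','e2s.png')
import cv2
a=cv2.imread('pics/e2s.png')[60:220,180:400];b=cv2.imread('pics/e2.png')[90:250,220:420]
cv2.imwrite('pics/e2c.png',np.hstack([cv2.resize(a,(440,320)),cv2.resize(b,(360,320))]))"
```

```text
t 4.17 p [ 0.6792 -0.077   0.2162] yaw 94.01 F [-0.1 -0.  -1.6] op 0.0235 tilt [ 0.01  -0.002 -1.   ]
row cm [-20.93 -25.39   6.62] turn 1.597 joints [-0.19  0.2   1.6   0.    1.33 -0.26]
```

View pics/e2c.png

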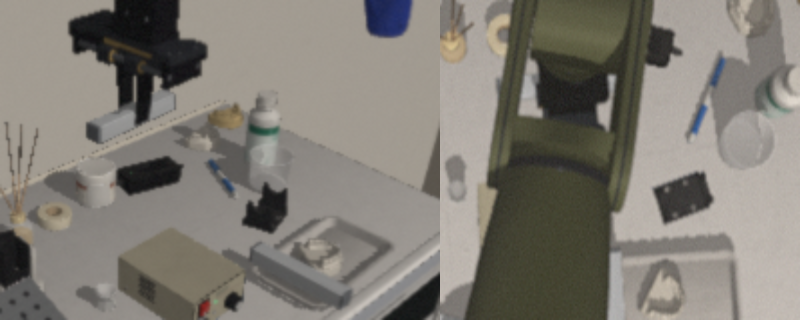

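Call:
drive_tool --plan '[[[-21,-25.6,2,1.597,0],[-21,-25.6,2,1.597,0],[-21,-25.6,2,1.597,0],[-21,-25.6,2,1.597,0],[-21,-25.6,2,1.597,0],[-21,-25.6,2,1.597,0],[-21,-25.6,6,1.597,0],[-21,-25.6,10,1.597,0],[-21,-25.6,10,1.597,0],[-21,-25.6,10,1.597,0]]]'

```text
clock: 5.52
ee_pos: [0.4344, -0.3027, 0.1066]
orientation: [1.0, 0.022, -0.002, -0.002]
contact_force: [0.2, 0.4, -0.9]
opening: 0.0237
```

```bash
python3 -c "
from h import *
go(.4385,-.3036,.0462,2.5)
f=grab('top','e3.png');grab('scene','e3s.png')
import cv2
a=cv2.imread('pics/e3s.png')[100:230,250:450];b=cv2.imread('pics/e3.png')[180:300,280:450]
cv2.imwrite('pics/e3c.png',np.hstack([cv2.resize(a,(400,260)),cv2.resize(b,(368,260))]))"
```

```text
t 5.53 p [ 0.4344 -0.3027  0.1066] yaw 2.57 F [ 0.2  0.4 -0.9] op 0.0237 tilt [-0.004  0.004 -1.   ]
row cm [0.4  0.11 6.04] turn 0.001 joints [-0.71 -0.02  2.03  0.    1.13  0.82]
```

View pics/e3c.png

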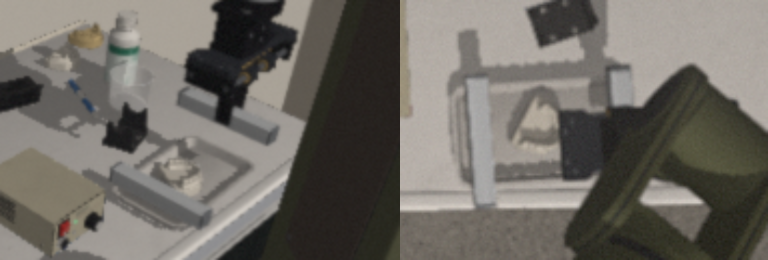

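Call:
drive_tool --plan '[[[0.4,0.1,3,0,0],[0.4,0.1,5,0,0],[0.4,0.1,5.6,0,0],[0.4,0.1,5.9,0,0],[0.4,0.1,6.1,0,0],[0.4,0.1,6.1,0,0]]]'

```text
clock: 6.38
ee_pos: [0.4404, -0.3051, 0.0492]
orientation: [1.0, 0.022, 0.0, 0.0]
contact_force: [0.9, 0.1, -0.3]
opening: 0.0239
```

```bash
python3 -c "
from h import *
go(.4385,-.3036,.0462,2.5)
f=grab('top','e4.png');grab('scene','e4s.png')
import cv2
a=cv2.imread('pics/e4s.png')[150:220,300:400]
cv2.imwrite('pics/e4c.png',cv2.resize(a,(800,560),interpolation=cv2.INTER_CUBIC))"
```

```text
t 6.38 p [ 0.4404 -0.3051  0.0492] yaw 2.52 F [ 0.9  0.1 -0.3] op 0.0239 tilt [ 0.001 -0.001 -1.   ]
row cm [-0.18 -0.16  0.3 ] turn 0.0 joints [-0.71  0.07  2.05  0.    1.02  0.82]
```

View pics/e4c.png

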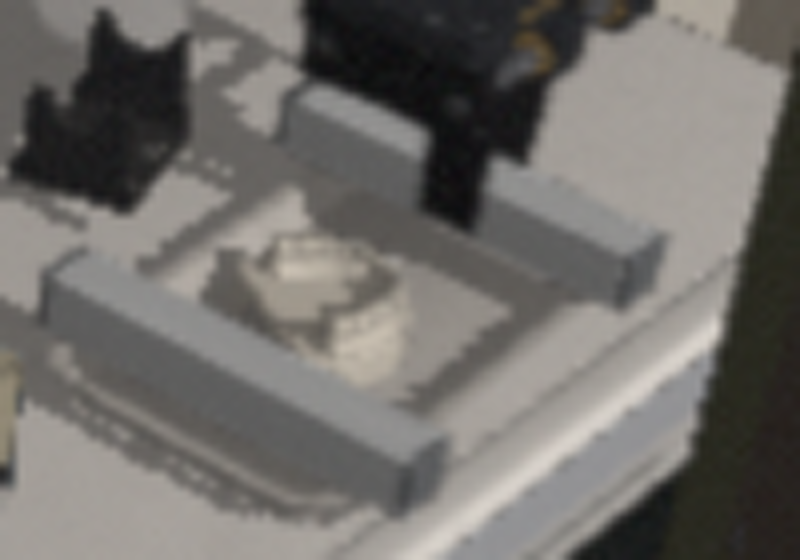

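Call:
drive_tool --plan '[[[-0.1,-0.1,0.2,0,0],[-0.1,-0.1,0.4,0,0],[-0.1,-0.1,0.4,0,0],[-0.1,-0.1,0.4,0,0]]]'

```text
clock: 6.98
ee_pos: [0.4391, -0.3039, 0.0462]
orientation: [1.0, 0.022, -0.0, -0.0]
contact_force: [-4.4, 2.9, 10.7]
opening: 0.0238
```

Call:
drive_tool --plan '[[[0,0,0,0,3.4],[0,0,0,0,3.4],[0,0,0,0,3.4],[0,0,-3,0,3.4],[0,0,-8,0,3.4],[0,0,-13,0,3.4],[0,0,-18,0,3.4],[0,12,-18,0,3.4]]]'

```text
clock: 7.98
ee_pos: [0.4445, -0.3667, 0.2316]
orientation: [1.0, 0.024, 0.004, 0.004]
contact_force: [0.9, 0.1, -0.7]
opening: 0.0338
```

```bash
python3 -c "
from h import *
go(.4385,-.3036,.2,2.5)
f=grab('top','e5.png');grab('scene','e5s.png')
import cv2
a=cv2.imread('pics/e5s.png')[150:220,300:400]
cv2.imwrite('pics/e5c.png',cv2.resize(a,(800,560),interpolation=cv2.INTER_CUBIC))"
```

```text
t 7.97 p [ 0.4445 -0.3667  0.2316] yaw 2.77 F [ 0.9  0.1 -0.7] op 0.0338 tilt [ 0.009 -0.008 -1.   ]
row cm [-0.3  -6.33  3.16] turn 0.005 joints [-0.78 -0.04  1.83  0.    1.34  0.74]
```

View pics/e5c.png

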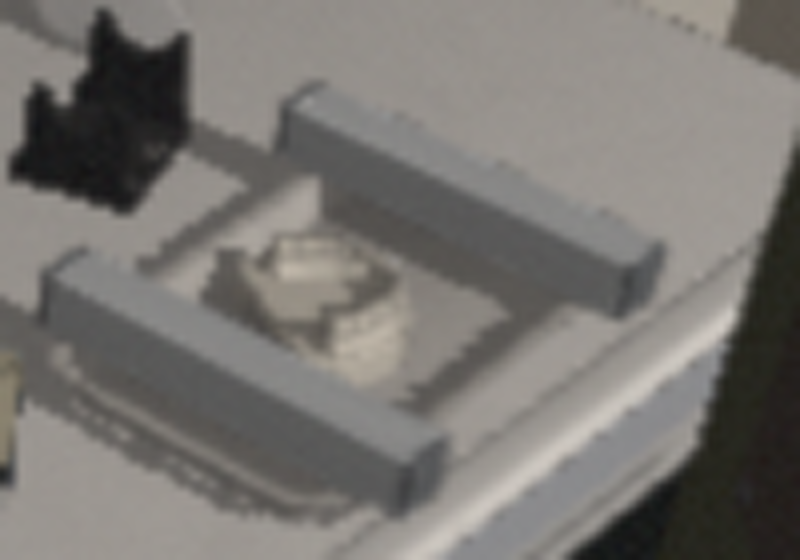

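View pics/e5.png

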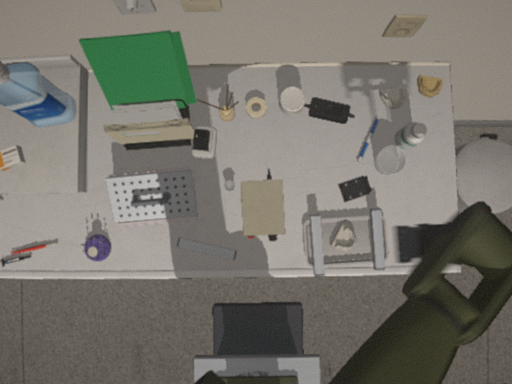

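```bash
cat >> h.py <<'E'
def crop(im,x0,y0,x1,y1,k,n):
    r=im[y0:y1,x0:x1].astype(float); r=np.clip((r-50)*1.5,0,255).astype(np.uint8)
    r=cv2.resize(r,None,fx=k,fy=k,interpolation=cv2.INTER_CUBIC)
    for x in range((x0+9)//10*10,x1,10): cv2.line(r,(int((x-x0+.5)*k),0),(int((x-x0+.5)*k),6),(0,0,255),1); cv2.putText(r,str(x),(int((x-x0+.5)*k)-10,16),0,.35,(0,0,255),1)
    for y in range((y0+9)//10*10,y1,10): cv2.line(r,(0,int((y-y0+.5)*k)),(6,int((y-y0+.5)*k)),(0,0,255),1); cv2.putText(r,str(y),(8,int((y-y0+.5)*k)+4),0,.35,(0,0,255),1)
    cv2.imwrite('pics/'+n,r)
def q(a,x0,y0,k): return [(x/k+x0-.5,y/k+y0-.5) for x,y in a]
def rep(n,P):
    P=np.array(P);c=P.mean(0); print(n,'c',np.round(c,4),'sides',[round(float(np.linalg.norm(P[i]-P[(i+1)%4])),4) for i in range(4)],'yaw',[round(float(np.degrees(np.arctan2(*(P[j]-P[i])[[1,0]]))),1) for i,j in ((0,1),(3,2),(0,3),(1,2))])
E
python3 - <<'E'
from h import *
a=cv2.imread('pics/e5.png'); crop(a,300,203,395,280,8,'f1.png')
t=np.load('top_avg.npy'); crop(t,100,160,205,230,7,'f2.png')
s=np.load('scene_avg.npy'); crop(s,110,190,235,295,6,'f3.png')
E
```

```text
(no output)
```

View pics/f1.png

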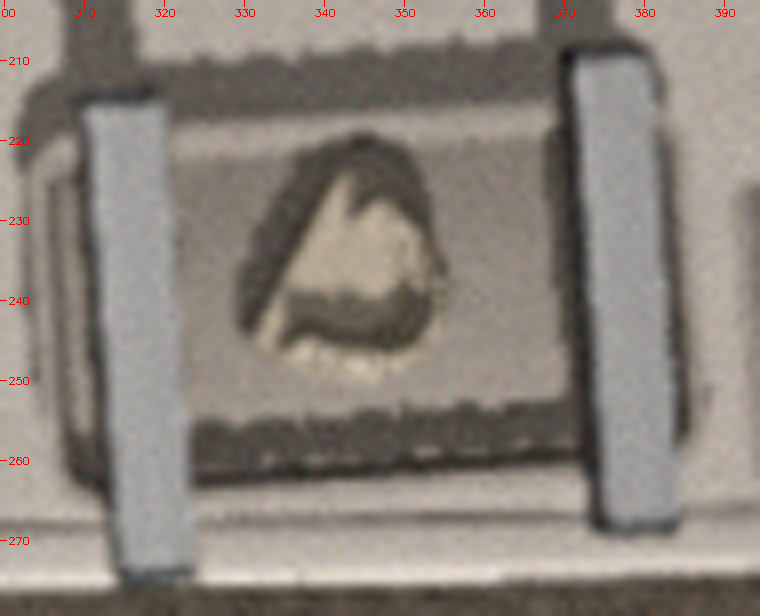

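View pics/f2.png

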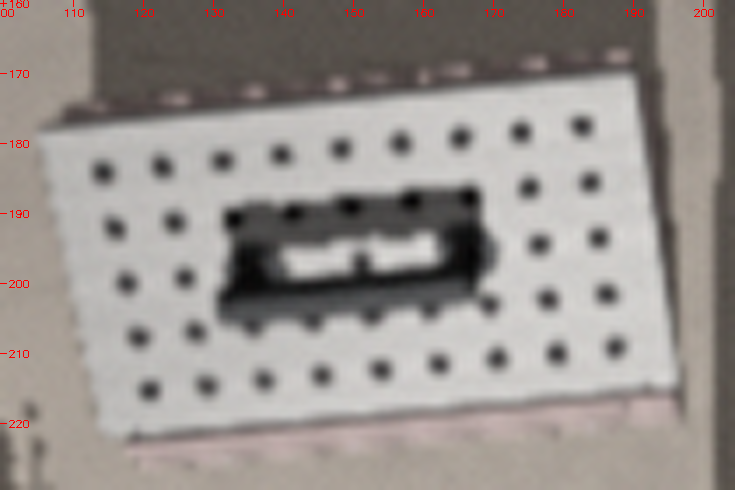

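View pics/f3.png

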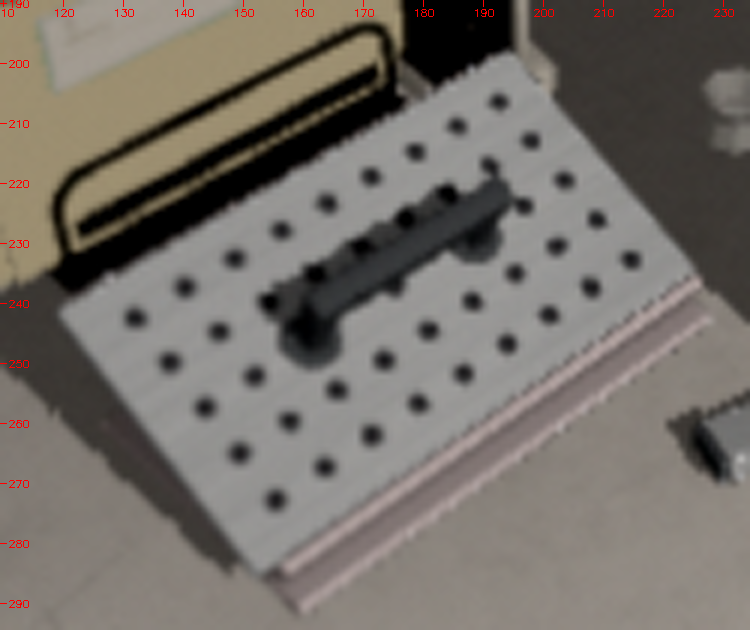

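```bash
cat > m.py <<'E'
from h import *
ft=grab('top'); fs=grab('scene')
rep('laid',onz(ft,q([(82,105),(163,98),(195,568),(120,572)],300,203,8),.039))
rep('new',onz(ft,q([(572,60),(650,53),(680,522),(600,527)],300,203,8),.039))
def tri(a,b):
    o1,d1=ray(ft,[a]);o2,d2=ray(fs,[b]);d1=d1[0]/np.linalg.norm(d1[0]);d2=d2[0]/np.linalg.norm(d2[0])
    A=np.c_[d1,-d2];x=np.linalg.lstsq(A,o2-o1,rcond=None)[0]
    return (o1+d1*x[0]+o2+d2*x[1])/2,np.linalg.norm(o1+d1*x[0]-o2-d2*x[1])
T=q([(40,132),(632,70),(680,388),(105,435)],100,160,7);S=q([(60,312),(517,52),(700,275),(262,572)],110,190,6)
P=[]
for a,b in zip(T,S):
    p,e=tri(a,b);P.append(p);print(np.round(p,4),round(e,4))
rep('plate',P)
P=np.array(P);xv=(P[0]+P[1]-P[2]-P[3])/2;yv=(P[0]+P[3]-P[1]-P[2])/2;n=np.cross(xv,yv);n/=np.linalg.norm(n)
print('n',n,'tilt',np.degrees(np.arccos(n[2])),'yawy',np.degrees(np.arctan2(-yv[0],yv[1])),'grip pred',P.mean(0)+n*.030)
for a,b in zip(q([(220,308),(478,280)],100,160,7),q([(313,300),(500,188)],110,190,6)):
    print('grip',*tri(a,b))
print(proj(ft,[P.mean(0)+n*.030]),proj(fs,[P.mean(0)+n*.030]))
E
python3 m.py
```

```text
laid c [ 0.4325 -0.1536  0.039 ] sides [0.0249, 0.1433, 0.0229, 0.1424] yaw [-86.2, -88.2, -176.6, -177.4]
new c [ 0.4431 -0.3033  0.039 ] sides [0.0244, 0.1437, 0.0248, 0.1429] yaw [-86.1, -88.0, -178.1, -177.9]
[0.601  0.3584 0.0719] 0.0011
[0.6171 0.1497 0.0713] 0.0028
[0.5099 0.1419 0.0176] 0.0004
[0.4958 0.3497 0.0198] 0.0012
plate c [0.5559 0.2499 0.0451] sides [0.2093, 0.1201, 0.2083, 0.1177] yaw [-85.6, -86.1, -175.3, -175.8]
n [-0.44314152 -0.03793523  0.89564865] tilt 26.40813089398109 yawy 4.14032476525642 grip pred [0.54262706 0.24878432 0.07200706]
grip [0.53840858 0.29220769 0.08078059] 0.0009757011677070446
grip [0.54738173 0.2046911  0.07555041] 0.002763470288912643
[[149.46491995 201.49837427]] [[178.41936408 232.10721114]]
```

```bash
python3 -c "
from h import *
go(.5428,.2487,.18,94.1)"
```

```text
t 8.18 p [ 0.4414 -0.3668  0.2239] yaw 2.42 F [-0.1 -0.   0. ] op 0.0342 tilt [-0.001  0.001 -1.   ]
row cm [ 12.74 -61.06   4.39] turn -1.6 joints [-0.79 -0.03  1.84  0.    1.34  0.74]
```

Call:
drive_tool --plan '[[[12.7,-61,0,-1.6,2.8],[12.7,-61,0,-1.6,2.8],[12.7,-61,0,-1.6,2.8],[12.7,-61,0,-1.6,2.8],[12.7,-61,0,-1.6,2.8],[12.7,-61,0,-1.6,2.8],[12.7,-61,0,-1.6,2.8],[12.7,-61,0,-1.6,2.8],[12.7,-61,0,-1.6,2.8],[12.7,-61,4.4,-1.6,2.8],[12.7,-61,6,-1.6,2.8],[12.7,-61,6,-1.6,2.8]]]' --squeeze 5

```text
clock: 9.68
ee_pos: [0.539, 0.2494, 0.1611]
orientation: [0.68, 0.733, -0.003, -0.002]
contact_force: [-0.2, -0.2, -0.3]
opening: 0.0279
```

```bash
python3 -c "
from h import *
go(.5428,.2487,.084,94.1)
f=grab('scene','g1.png'); crop(cv2.imread('pics/g1.png'),110,130,260,290,4,'g1c.png')"
```

```text
t 9.68 p [0.539  0.2494 0.1611] yaw 94.34 F [-0.2 -0.2 -0.3] op 0.0279 tilt [-0.007 -0.002 -1.   ]
row cm [-0.1   0.38  7.71] turn 0.004 joints [0.34 0.07 1.85 0.   1.23 0.27]
```

View pics/g1c.png

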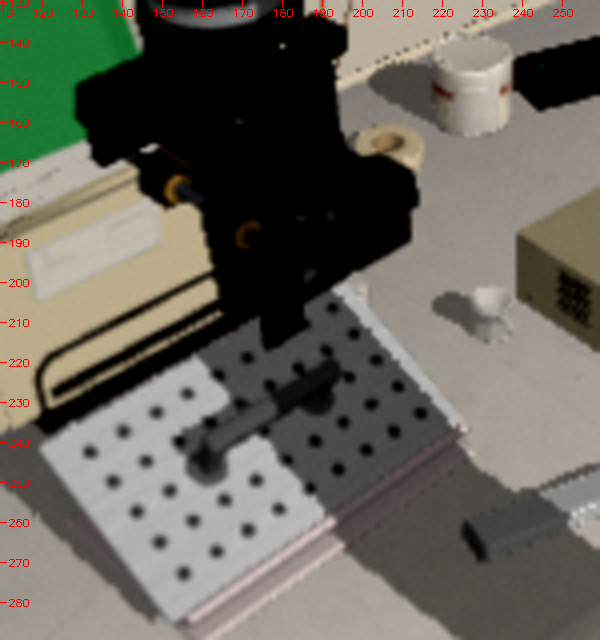

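Call:
drive_tool --plan '[[[0,0.1,3,0,2.8],[0,0.1,4.5,0,2.8],[0,0.1,4.5,0,2.8],[0,0.1,4.5,0,2.8]]]'

```text
clock: 10.22
ee_pos: [0.5436, 0.2487, 0.1209]
orientation: [0.681, 0.732, 0.001, 0.0]
contact_force: [0.4, 0.5, -0.0]
opening: 0.0279
```

```bash
python3 -c "
from h import *
go(.5428,.2487,.084,94.1)"
```

```text
t 10.22 p [0.5436 0.2487 0.1209] yaw 94.15 F [ 0.4  0.5 -0. ] op 0.0279 tilt [ 0.002  0.001 -1.   ]
row cm [ 0.01 -0.08  3.69] turn 0.001 joints [0.34 0.11 1.87 0.   1.16 0.27]
```

Call:
drive_tool --plan '[[[0,-0.1,2,0,2.8],[0,-0.1,3.6,0,2.8],[0,-0.1,3.6,0,2.8],[0,-0.1,3.6,0,2.8]]]'

```text
clock: 10.72
ee_pos: [0.5418, 0.2487, 0.0833]
orientation: [0.681, 0.732, -0.0, -0.0]
contact_force: [-0.4, -0.0, -0.3]
opening: 0.0281
```

```bash
python3 -c "
from h import *
go(.5428,.2487,.084,94.1)
f=grab('scene','g2.png'); crop(cv2.imread('pics/g2.png'),130,170,230,270,6,'g2c.png')"
```

```text
t 10.72 p [0.5418 0.2487 0.0833] yaw 94.18 F [-0.4 -0.  -0.3] op 0.0281 tilt [-0. -0. -1.]
row cm [-0.    0.1  -0.07] turn 0.001 joints [0.34 0.15 1.9  0.   1.09 0.27]
```

View pics/g2c.png

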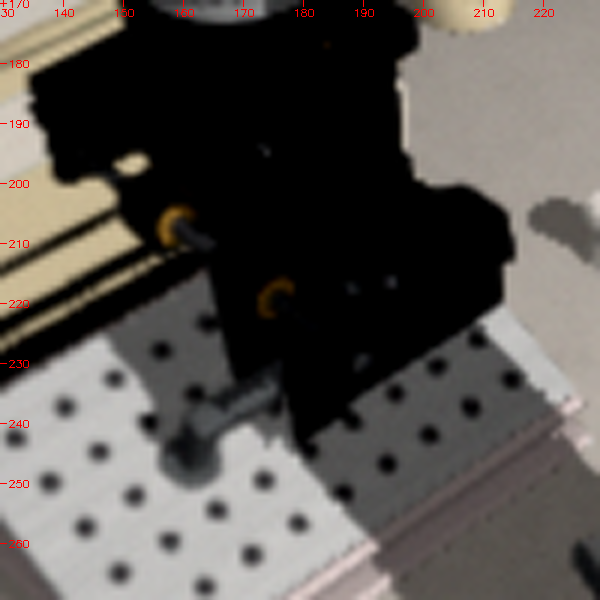

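Call:
drive_tool --plan '[[[0,0.05,0,0,0],[0,0.05,0,0,0],[0,0.05,0,0,0],[0,0.05,0,0,0],[0,0.05,0,0,0]]]' --squeeze 5

```text
clock: 11.4
ee_pos: [0.5411, 0.2488, 0.084]
orientation: [0.681, 0.732, -0.001, -0.001]
contact_force: [-5.7, -0.8, 4.2]
opening: 0.0171
```

Call:
drive_tool --plan '[[[0,0,-0.5,0,0],[0,0,-1,0,0],[0,0,-1.5,0,0],[0,0,-2,0,0],[0,0,-3,0,0],[0,0,-3,0,0]]]' --squeeze 6

```text
clock: 12.15
ee_pos: [0.5432, 0.249, 0.115]
orientation: [0.681, 0.732, 0.001, 0.001]
contact_force: [0.3, 1.1, -3.4]
opening: 0.0118
```

```bash
python3 -c "
from h import *
go(.5428,.2487,.084,94.1)
f=grab('scene','g3.png'); crop(cv2.imread('pics/g3.png'),100,150,250,300,4,'g3c.png')"
```

```text
t 12.15 p [0.5432 0.249  0.115 ] yaw 94.18 F [ 0.3  1.1 -3.4] op 0.0118 tilt [ 0.002  0.001 -1.   ]
row cm [-0.02 -0.04  3.1 ] turn 0.001 joints [ 0.34  0.12  1.88 -0.    1.15  0.27]
```

View pics/g3c.png

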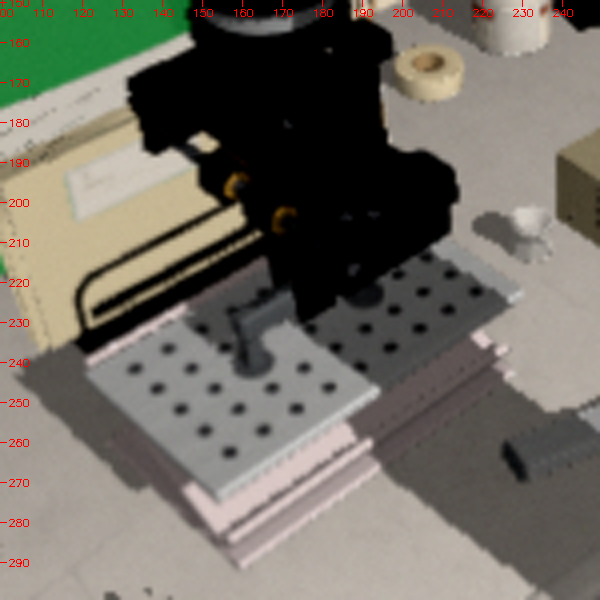

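Call:
drive_tool --plan '[[[0,0,0,0,0],[0,0,0,0,0],[0,0,-3,0,0],[0,0,-7,0,0],[0,0,-10,0,0],[0,0,-10,0,0],[0,0,-10,0,0]]]' --squeeze 30

```text
clock: 13.08
ee_pos: [0.5415, 0.2484, 0.2117]
orientation: [0.681, 0.732, -0.001, -0.001]
contact_force: [-1.3, -0.2, -4.0]
opening: 0.0118
```

```bash
python3 -c "
from h import *
go(.4378,-.2286,.215,92.5)
f=grab('scene','g4.png'); crop(cv2.imread('pics/g4.png'),90,120,250,280,4,'g4c.png')"
```

```text
t 13.07 p [0.5415 0.2484 0.2117] yaw 94.18 F [-1.3 -0.2 -4. ] op 0.0118 tilt [-0.003 -0.001 -1.   ]
row cm [-46.82 -13.83  -0.33] turn 0.029 joints [ 0.34  0.03  1.8  -0.    1.32  0.27]
```

View pics/g4c.png

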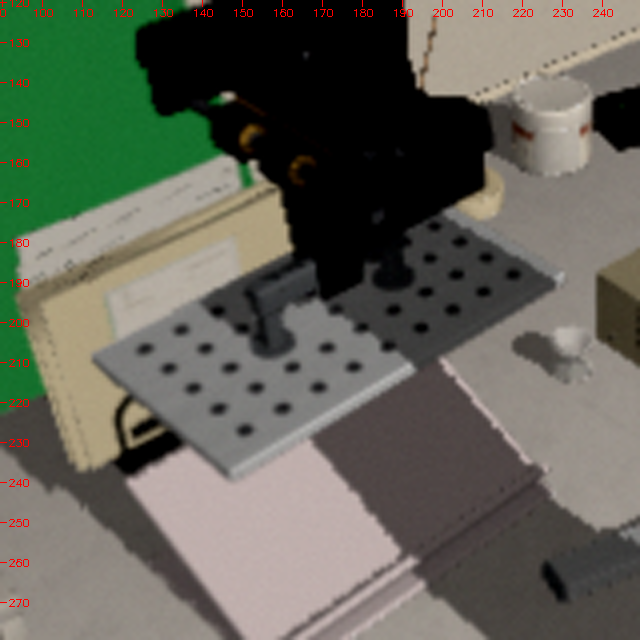

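Call:
drive_tool --plan '[[[-3,-0.9,0,0,0],[-8,-2.4,0,0.03,0],[-13,-3.8,0,0.03,0],[-18,-5.3,0,0.03,0],[-23,-6.8,0,0.03,0],[-28,-8.3,0,0.03,0],[-33,-9.8,0,0.03,0],[-38,-11.2,0,0.03,0],[-43,-12.7,0,0.03,0],[-46,-13.6,0,0.03,0],[-46.8,-13.8,0,0.03,0],[-46.8,-13.8,0,0.03,0]]]'

```text
clock: 14.62
ee_pos: [0.4384, -0.2277, 0.2122]
orientation: [0.692, 0.722, 0.0, -0.001]
contact_force: [-0.4, 1.2, -3.5]
opening: 0.0119
```

Call:
drive_tool --plan '[[[0,0,4,0,0],[0,0,7,0,0],[0,0,8,0,0],[0,0,8,0,0],[0,0,8,0,0]]]'

```text
clock: 15.25
ee_pos: [0.4399, -0.2283, 0.1352]
orientation: [0.692, 0.722, 0.0, 0.001]
contact_force: [-0.1, -0.8, -2.2]
opening: 0.0115
```

```bash
python3 -c "
from h import *
go(.4378,-.2286,.083,92.5)
f=grab('scene','g5.png'); crop(cv2.imread('pics/g5.png'),280,120,400,220,6,'g5c.png')
f=grab('top','g5t.png'); crop(cv2.imread('pics/g5t.png'),290,190,400,290,6,'g5d.png')"
```

```text
t 15.25 p [ 0.4399 -0.2283  0.1352] yaw 92.5 F [-0.1 -0.8 -2.2] op 0.0115 tilt [ 0.002 -0.001 -1.   ]
row cm [-0.02 -0.21  5.22] turn -0.0 joints [-0.59 -0.13  2.09  0.    1.18 -0.63]
```

View pics/g5c.png

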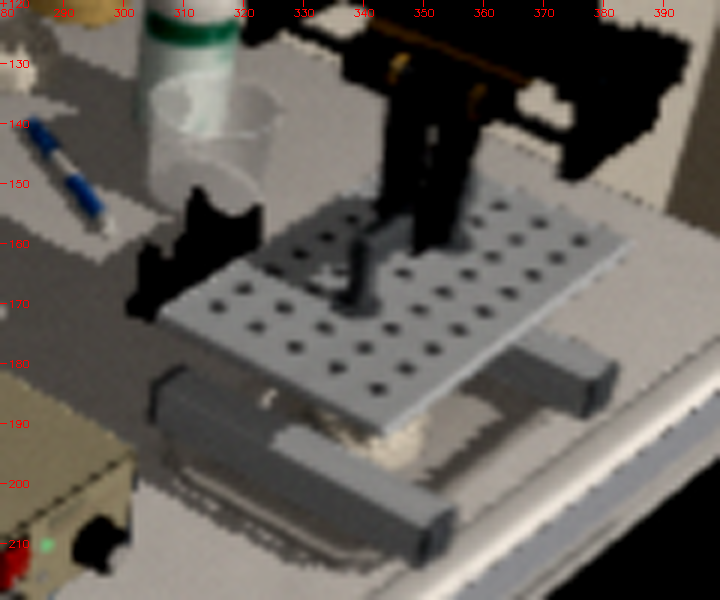

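View pics/g5d.png

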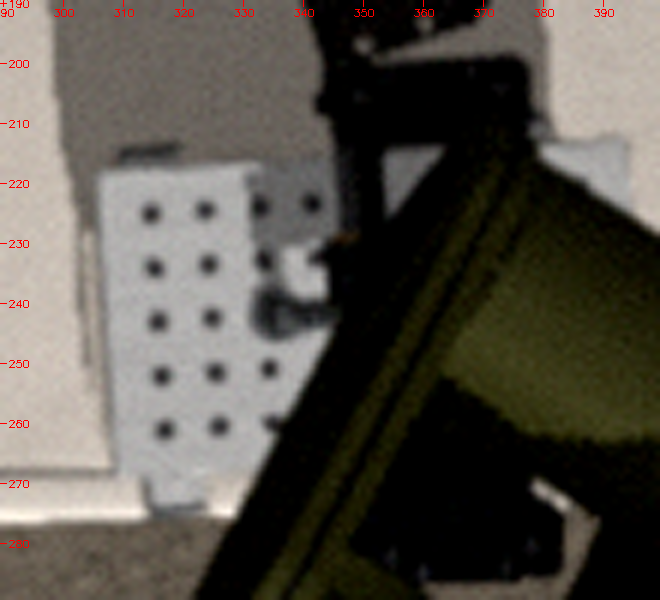

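```bash
cat > m2.py <<'E'
from h import *
ft=grab('top'); fs=grab('scene')
T=q([(97,169),(628,138),(117,474)],290,190,6);S=q([(158,310),None,(382,434)] if 0 else [(158,310),(382,434)],280,120,6)
P=onz(ft,T,.093); print(np.round(P,4)); print(np.linalg.norm(P[0]-P[1]),np.linalg.norm(P[0]-P[2]),'c',(P[1]+P[2])/2, np.degrees(np.arctan2(*(P[0]-P[1])[[1,0]])),np.degrees(np.arctan2(*(P[0]-P[2])[[1,0]])))
print(np.round(onz(fs,S,.093),4), np.round(onz(fs,q([(632,238)],280,120,6),.093),4))
E
python3 m2.py
```

```text
[[ 0.4973 -0.1222  0.093 ]
 [ 0.5053 -0.3312  0.093 ]
 [ 0.3792 -0.1274  0.093 ]]
0.20911747558588056 0.1182994083513315 c [ 0.44225126 -0.22931229  0.093     ] 92.18994418472406 2.5184830111713206
[[ 0.4949 -0.1197  0.093 ]
 [ 0.3752 -0.1198  0.093 ]] [[ 0.3876 -0.3337  0.093 ]]
```

Call:
drive_tool --plan '[[[0,-0.3,1.5,0,0],[0,-0.3,3,0,0],[0,-0.3,4,0,0],[0,-0.3,4,0,0],[0,-0.3,4,0,0]]]'

```text
clock: 16.08
ee_pos: [0.4361, -0.2284, 0.0937]
orientation: [0.692, 0.722, 0.0, 0.0]
contact_force: [0.0, 0.8, -4.0]
opening: 0.0117
```

```bash
python3 -c "
from h import *
go(.4358,-.2286,.089,92.5)
f=grab('scene','g6.png'); crop(cv2.imread('pics/g6.png'),280,120,400,220,6,'g6c.png')"
```

```text
t 16.07 p [ 0.4361 -0.2284  0.0937] yaw 92.46 F [ 0.   0.8 -4. ] op 0.0117 tilt [ 0. -0. -1.]
row cm [-0.02 -0.03  0.47] turn -0.001 joints [-0.59 -0.09  2.12 -0.    1.11 -0.63]
```

View pics/g6c.png

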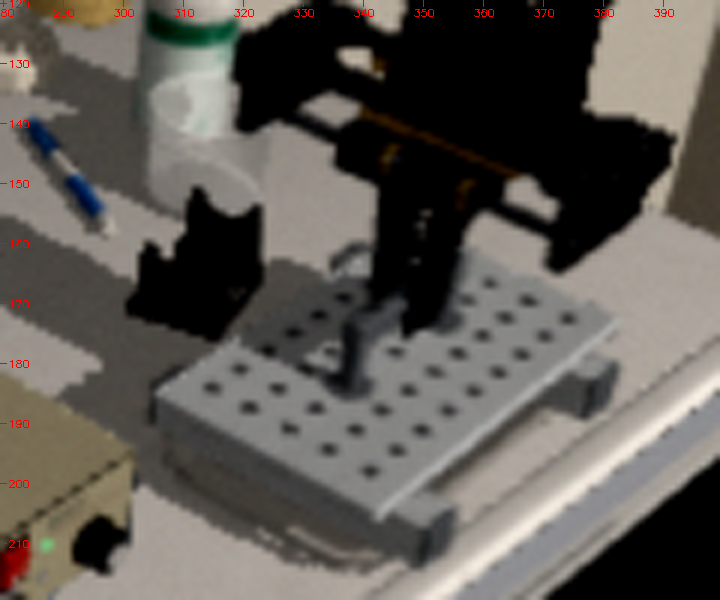

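Nearly down; lowering gently until contact.

Call:
drive_tool --plan '[[[0,0,0.2,0,0],[0,0,0.4,0,0],[0,0,0.5,0,0],[0,0,0.5,0,0],[0,0,0.5,0,0]]]'

```text
clock: 16.75
ee_pos: [0.4362, -0.2284, 0.0902]
orientation: [0.692, 0.722, -0.0, 0.0]
contact_force: [-3.2, 3.0, 6.1]
opening: 0.0117
```

Call:
drive_tool --plan '[[[0,0,0,0,2.6],[0,0,0,0,2.6],[0,0,0,0,2.6],[0,0,0,0,2.6],[0,0,-2,0,2.6],[0,0,-6,0,2.6],[0,0,-11,0,2.6],[0,0,-16,0,2.6],[-10,0,-16,0,2.6],[-15,0,-16,0,2.6],[-21,0,-16,0,2.6],[-21,0,-16,0,2.6]]]'

```text
clock: 18.25
ee_pos: [0.4444, -0.4408, 0.2479]
orientation: [0.693, 0.721, -0.0, -0.0]
contact_force: [0.5, 0.1, -0.3]
opening: 0.026
```

```bash
python3 -c "
from h import *
go(.4358,-.2286,.089,92.5)
f=grab('scene','g7.png'); crop(cv2.imread('pics/g7.png'),280,140,400,225,6,'g7c.png')
f=grab('top','g7t.png'); crop(cv2.imread('pics/g7t.png'),295,200,395,285,7,'g7d.png')"
```

```text
t 18.25 p [ 0.4444 -0.4408  0.2479] yaw 92.31 F [ 0.5  0.1 -0.3] op 0.026 tilt [-0.001  0.    -1.   ]
row cm [21.24  0.   15.89] turn -0.003 joints [-0.87  0.07  1.7  -0.    1.38 -0.91]
```

View pics/g7c.png

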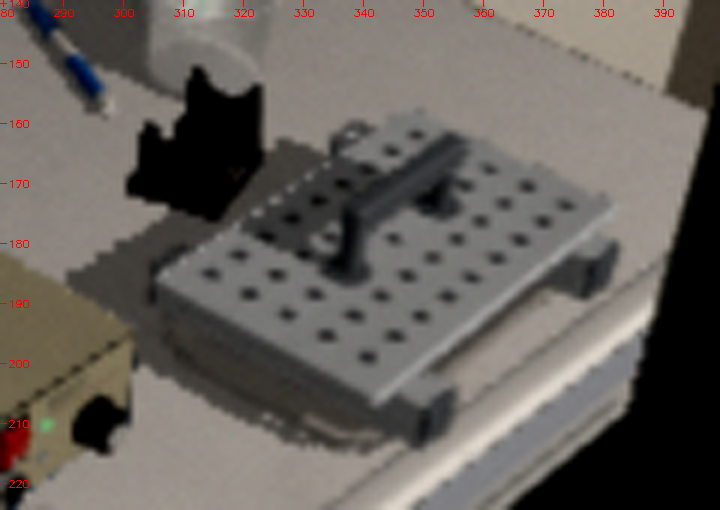

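View pics/g7d.png

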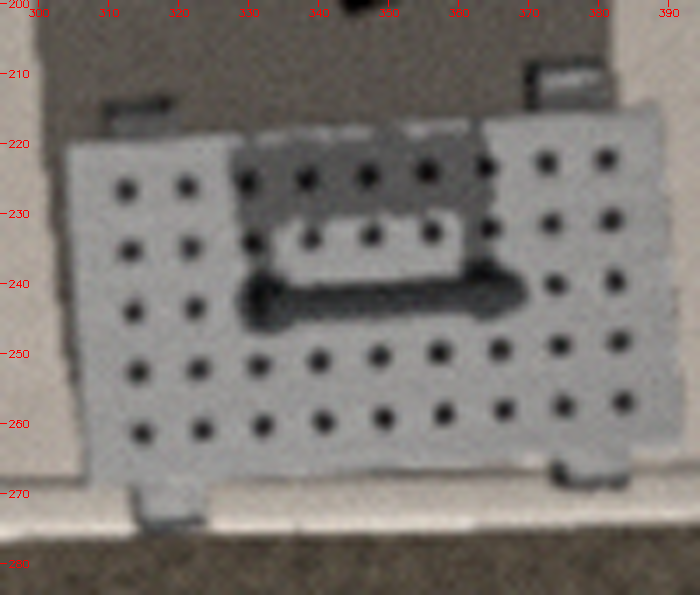

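```bash
python3 -c "
from h import *
ft=grab('top');fs=grab('scene')
rep('plate',onz(ft,q([(68,143),(658,103),(682,443),(88,487)],295,200,7),.047))
rep('plate scene',onz(fs,q([(158,275),(425,108),(618,208),(378,404)],280,140,6),.047))
P=onz(ft,[(322,218.3),(380,214.5),(322,262.0),(380,258.8)],.015)
print(np.round(P,4))
print(np.round(onz(ft,q([(20,300),(700,400)],300,203,8),.015),4))
"
```

```text
plate c [ 0.4383 -0.2287  0.047 ] sides [0.207, 0.1184, 0.2077, 0.1189] yaw [-87.3, -87.1, -177.9, -177.6]
plate scene c [ 0.4345 -0.2279  0.047 ] sides [0.2118, 0.1141, 0.2079, 0.1214] yaw [-89.0, -86.9, 179.8, 177.7]
[[ 0.4962 -0.1704  0.015 ]
 [ 0.5028 -0.3166  0.015 ]
 [ 0.3878 -0.1679  0.015 ]
 [ 0.3924 -0.3134  0.015 ]]
[[ 0.4433 -0.1193  0.015 ]
 [ 0.4076 -0.3316  0.015 ]]
```

```bash
python3 -c "
from bench import finish_job; print(finish_job())"
```

```text
the job is handed in; nothing more can be done
None
```

The job is handed in: the spacer bar and then the vented plate are in place. The clock read about 18.4 s at hand-in, and the arm was clear of everything.

**What I did:** I took the full-thickness spare bar from behind the control box and laid it across the tray's bare end. It sits 150 mm from the first bar and parallel to it to within about 1°. I then gripped the plate by its bar grip with a light squeeze so it swung level as it lifted. I set it on both bars, let go and moved away.

**Last checks:**
- **Position and turn:** In the top view the plate's centre is at (0.438, -0.229) m. My estimate of the tray centre is (0.438, -0.229) m. The plate is turned about 2.5°, as is the tray.
- **Disagreements:** The scene view put the plate centre at (0.4345, -0.228) m, about 4 mm off in x, and its edge angles scattered by about 2°. The tray's own x centre came out between 0.437 and 0.440 m depending on which rim I used. I trusted the top view.
- **Resting flat:** Both views show the plate flat on the two bars, with no visible shift of either bar. The cast had not moved when I last saw it, before the plate covered it. I did not measure the clearance over it.
- **Forces:** At the ends of the moves the measured force never exceeded about 12 N.

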